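# Fill the resin tub and hold its lid ready over it

## Robot

A 6-joint arm with a two-finger parallel gripper is mounted at the origin on the work surface. World frame = base frame: x ahead of the robot, y to its left, z up, the work surface at z = 0. Lengths are in mm, angles in rad, forces in N, time in s.
With the tool pointing down it reaches from about 300 to 775 mm from the base axis. Payload 14.6 kg.
Tool frame: the origin (TCP) lies between the finger pads; the fingertips stand manip.nose_length ahead of it and the grasp point (between the pads) lies 11 mm behind it (manip.nose_length is the distance from the TCP to the fingertips, in mm); z points along the fingers, y is the line along which they close (so a half turn about z gives the same grasp; the last joint's range is limited). The gripper opens to 94 mm and grips with 3 to 60 N. Pads are 16 mm wide; open, the fingers measure 119 mm over their backs; the gripper's body (75 mm by 177 mm) begins 78 mm behind the grasp point.
Start: joints at [1.1, 0.3, 1.521, -0, 1.321, -0.067], TCP at [216.1, 505.757, 213.446] pointing down, gripper open.
Joint ranges: [-3.03, 3.03], [-0.79, 2.21], [0.23, 2.52], [-1.04, 4.18], [0, 3.07], [-2.55, 2.55]. Speed limits (rad/s): [2.22, 2.22, 2.57, 3.14, 3.14, 3.14].

## Interface

Orientations are given as [roll, pitch, yaw] about the fixed x, y, z axes, in that order (R = Rz(yaw) Ry(pitch) Rx(roll)).
In Python, from cell import manip, cams, job gives the robot as it stands.
- The arm moves only by the tool jog_arm, never from a script. Its argument "commands" is a list of rows, each an object of numbers: "dx", "dy", "dz": the shift along the tool's x, y, z each as a share of 40 mm, from -1 to 1; "ax", "ay", "az": the turn, a rotation vector about the tool's x, y, z each as a share of 10 degrees, from -1 to 1; "gripper": the closure, from 0 (fully open) to 1 (shut). A call has 1 to 10 rows; each row shifts and turns the commanded pose from where the row before left it, along the tool's axes as they then stand; what a row does not reach is not made up. A row lasts 1/8 s, in which the tool goes at most 62.5 mm and 10.7 degrees, less where a joint would pass 70% of its speed; a pose out of reach is approached as far as the arm can. A call with a number of a shift or a turn outside -1 to 1 is refused whole. A call with a gripper value outside its range is refused whole. The fingers move at their own pace and stop on an object; "squeeze" is the grip in N (left out, the last holds). Time passes only in rows, so rows that do not move let the fingers close. It gives the time, the measured TCP pose, the force, the opening and the grip force at its end, in the units of the state.
- manip.read_state(): the state, without advancing time (a new reading comes with each control period).
- cams.camera(name): name is "scene" or "top" or "wrist"; returns a dict with "image" (420x560x3 uint8, red, green, blue), "fx", "fy", "cx", "cy" (pixels), "world_to_cam" (4x4, takes a point from world to camera coordinates). Camera axes: x right, y down, z forward; pixel columns grow to the right and rows downward; lengths in mm; the calibration is good to about 2 mm. A picture is of the moment at which its call begins. There is no depth.
- job.sign_off(): hands the job in; it is judged then, once.
The state is a dict: "clock": time; "joints": joint angles; "qd": joint speeds; "effort": joint torques, N m; "eef_pos": TCP position; "eef_rot": TCP orientation; "wrist_force": force on the tool from outside, world axes, zero at the start; "moment": the same for the moment, N m; "finger_gap": finger opening in mm; "finger_force": force on a finger pad.
Only numpy, scipy, OpenCV 4.12 (cv2) and the standard library are available. Lean on these libraries where they do the work, as an engineer would, in place of code of your own. Each camera call takes 0.05 s, during which the arm holds its last target. There are 200 camera calls.

## Task

Tip the four lumps of resin off the scoop tray into the steel tub and stand the empty tray back down on the counter. Then pick up the tub's lid, carry it over the caddy of bottles, and finish while still holding it in the gripper: level, lined up with the tub's rim and hovering about a finger's width above it, touching nothing. Touch neither the caddy nor its bottles at any time, and leave the single bottle, the bowl and the cup where they are.

Things in the scene. Friction and masses are not known exactly. Their poses are not given: they have to be found in the camera images.
- tub: open steel tub, loose, 0.7 kg, outside 120 (its x) x 150 (its y) x 65 mm high, walls and floor 4 mm; origin at the centre of its underside, z up. The rim is 65 mm above the origin
- lid: flat rectangular steel lid with a black bar handle, loose, about 0.3 kg, plate 126 (its x) x 156 (its y) x 5 mm; starts flat on the counter beyond the caddy from the tub; origin at the centre of its underside, z up. It overhangs the rim by 3 mm all round and either way round fits: its x is to run along the tub's x
- lid_grip (a point): point to grip the lid's bar handle, 30 mm above the lid's underside on its centre; the bar is 14 mm thick (lid's x), 70 mm long (lid's y) and reaches from 5 to 46 mm above the underside
- tray: aluminium scoop tray, loose, about 0.18 kg, floor 120 (its x) x 90 (its y) x 4 mm, walls 4 mm thick up to 30 mm above the underside on the two long sides and at the +x end; the -x end is open, without a wall; a flat handle sticks out behind the +x end. Origin at the centre of the floor's underside, z up. Smooth: lumps begin to slide when it is tipped 10 to 15 degrees and 30 degrees empties it
- tray_grip (a point): point to grip the tray's handle: 92 mm along the tray's +x, 36 mm above its underside; the handle is 14 mm thick (tray's y), spans 60 to 116 mm along x and 18 to 50 mm above the underside, clear below
- tray_lip (a point): middle of the tray's open -x edge, top of the floor (60 mm along -x from the origin, 4 mm above the underside); the lumps slide off here
- lump0: lump of amber resin, about 13 g, 25 x 21 x 19 mm (its x, y, z), loose on the tray; origin at the centre of its underside as it starts
- lump1: lump of amber resin, about 13 g, 22 x 24 x 18 mm (its x, y, z), loose on the tray; origin at the centre of its underside as it starts
- lump2: lump of amber resin, about 13 g, 26 x 20 x 20 mm (its x, y, z), loose on the tray; origin at the centre of its underside as it starts
- lump3: lump of amber resin, about 13 g, 21 x 22 x 18 mm (its x, y, z), loose on the tray; origin at the centre of its underside as it starts
- caddy: wooden bottle caddy fixed to the counter, 320 (its x) x 80 (its y) mm, holding four amber bottles that reach 157 mm above the counter; stands between the lid and the tub; origin at the centre of its underside
- bottle: single amber bottle with a red cap, radius 33 mm, 160 mm high, bystander; origin at the centre of its underside
- bowl: glass bowl, rim radius 55 mm, 45 mm high, bystander; origin at the centre of its underside
- cup: white cup, rim radius 40 mm, 90 mm high, bystander; origin at the centre of its underside
Things that resemble listed ones, but are neither listed nor needed, are in the scene too. Leave any purple look-alike of the tray alone.

How it is judged:
By the outcome, as a careful person would: the job done as asked, in the order asked, and still so for the second after the job is handed in, while the arm keeps its last pose, push and grip.
It also fails if it takes over 72 s, if anything falls off the work surface, if the arm or the gripper's body presses on something with over 40 N, if the wrist force passes 120 N, or if a joint passes its speed limit or range.

## Working session

There is one attempt and no reset: what is moved stays moved. The work goes in short steps, Python scripts to look and compute and a tool call to move; the robot and the scene stay as the last step left them, time stands still between calls to the robot, and variables do not carry over. Pictures are saved under pics/ and viewed, at most 10 in all, crops included, and the job is handed in when it is done.

Besides the shell and the picture viewer there is one more tool, called after "Request:" as name(argument=value, ...) on one line, values as JSON. jog_arm: Moves the arm, as the interface text tells. Shift numbers are shares of 40 mm and turn numbers shares of 10 degrees, none past 1 either way. Its arguments: {"type":"object","properties":{"commands":{"type":"array"},"squeeze":{"type":"number"}},"required":["commands"]}

```bash
mkdir -p pics
python3 - <<'E'
from cell import manip,cams,job
import cv2
s=manip.read_state()
print(s, manip.nose_length)
for n in ("top","scene"):
    c=cams.camera(n); cv2.imwrite(f"pics/{n}0.png",cv2.resize(c["image"][:,:,::-1],(784,588),interpolation=cv2.INTER_CUBIC))
    print(n,c["fx"],c["fy"],c["cx"],c["cy"],c["world_to_cam"].tolist() if hasattr(c["world_to_cam"],'tolist') else c["world_to_cam"])
E
```

```text
{'clock': 0.0, 'joints': array([ 1.10040142e+00,  3.00435497e-01,  1.52158232e+00, -1.42901949e-05,
        1.32072908e+00, -6.65865556e-02]), 'qd': array([ 3.09000656e-04, -7.63912198e-04, -1.20405803e-03,  1.56353702e-03,
       -1.64913419e-05,  2.81603957e-04]), 'effort': array([-1.84456570e-03, -5.31807590e+01, -3.52740026e+01,  7.08691031e-02,
        2.44240573e-02, -6.90851493e-05]), 'eef_pos': array([215.98801874, 505.53046093, 212.90533872]), 'eef_rot': array([-3.14044004e+00, -6.29897249e-05,  2.73778781e+00]), 'wrist_force': array([-0.43714146, -0.45919426, -0.57880213]), 'moment': array([ 0.03225477, -0.06669988, -0.02126967]), 'finger_force': 0.0, 'finger_gap': 93.7284630094345} 8.0
top 421.4617628271436 421.4617628271436 276.4922486153725 206.84613792311492 [[-0.10712839889335031, -0.9942445677739, -0.001116065696091445, 10.564981202317332], [-0.9743070030686678, 0.1052036990109782, -0.19914327878630114, 600.5326570533484], [0.19811453738153134, -0.020246509983161926, -0.9799697489777954, 960.8437068746729], [0.0, 0.0, 0.0, 1.0]]
scene 536.4493454299973 536.4493454299973 277.03785303254926 224.68335547349474 [[-0.013689816849708922, 0.9998226502413666, 0.012932786975412705, 52.69490802461274], [0.5258574204118003, 0.018199877002779363, -0.8503779970547982, -278.0241417160665], [-0.8504625578545293, -0.0048407170350766885, -0.5260133127080701, 2195.666074551391], [0.0, 0.0, 0.0, 1.0]]
```

View pics/top0.png

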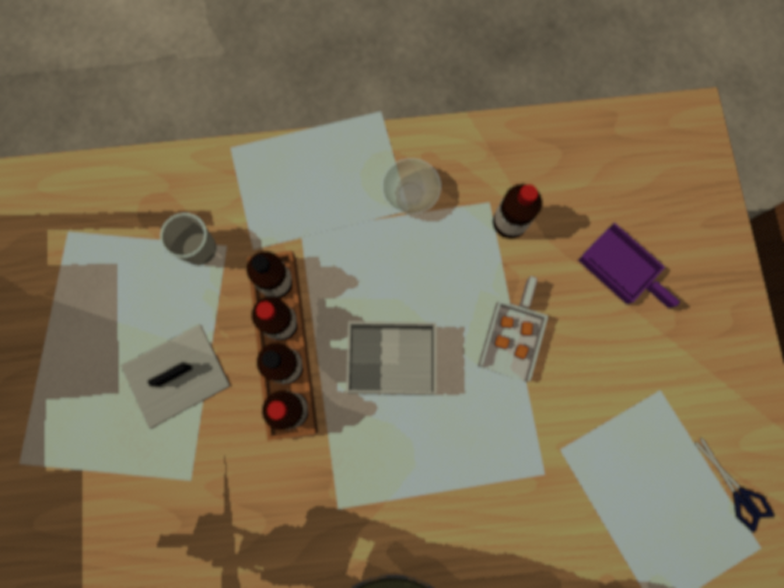

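View pics/scene0.png

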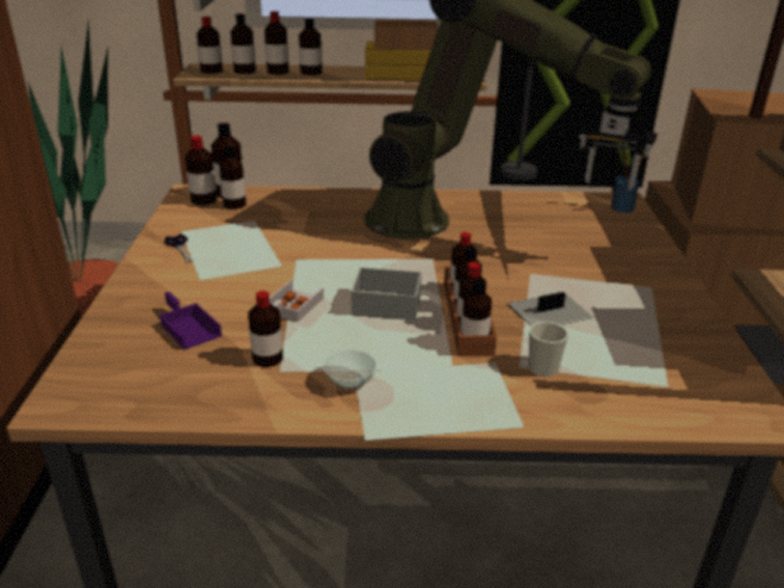

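The top view (784 px wide) shows:
- Lid around (175,375), bar at (170,375).
- Caddy at column 285, rows 255–435.
- Tub around (392,358).
- Tray at (513,342), with its handle toward (530,290) and its open end toward (510,378).
- Bottle at (515,215), bowl at (412,187), cup at (187,238).

I'll enlarge these areas next.

```bash
cat > h.py <<'E'
import numpy as np,cv2
from scipy.spatial.transform import Rotation as R
from cell import manip,cams,job
def back(c,u,v,z):
    "pixel -> world point on plane z"
    W=np.array(c["world_to_cam"]);Rm=W[:3,:3];o=-Rm.T@W[:3,3]
    d=Rm.T@np.array([(u-c["cx"])/c["fx"],(v-c["cy"])/c["fy"],1]);return o+d*(z-o[2])/d[2]
def proj(c,p):
    W=np.array(c["world_to_cam"]);q=W[:3,:3]@np.array(p,float)+W[:3,3]
    return np.array([c["fx"]*q[0]/q[2]+c["cx"],c["fy"]*q[1]/q[2]+c["cy"]])
def crop(im,x,y,w,h,k):
    "enlarged crop, gridded every 10 px"
    o=cv2.resize(im[y:y+h,x:x+w,::-1],None,fx=k,fy=k,interpolation=cv2.INTER_CUBIC);o=cv2.convertScaleAbs(o,alpha=1.3)
    for i in range(0,w,10): cv2.putText(o,str(x+i),(i*k,8),0,.3,(0,255,255)); cv2.line(o,(i*k,0),(i*k,4 if i%50 else 12),(0,255,255))
    for j in range(0,h,10): cv2.putText(o,str(y+j),(0,j*k+4),0,.3,(0,255,255))
    return o
E
python3 - <<'E'
from h import *
im=cams.camera("top")["image"]
a=[crop(im,x,y,66,50,6) for x,y in((245,226),(333,194),(84,228),(335,125))]
cv2.imwrite("pics/mos.png",np.vstack([np.hstack(a[:2]),np.hstack(a[2:])]))
E
```

```text
(no output)
```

View pics/mos.png

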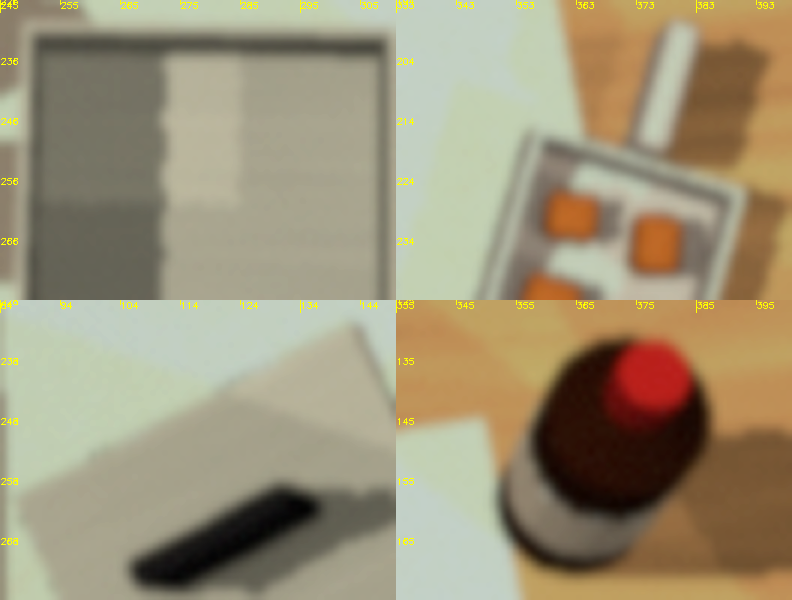

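Pixel readings at raw scale from the mosaic:
- **Tub rim:** corners (248.7,230), (310,230.7), (311.4,281.4), (248.6,282).
- **Tray:** wall corners (355.3,216) and (391.2,225.7), handle end (381,197.7).
- **Lid:** corners (144.3,232.9), (87,265.7), (108.6,305), (163.6,274.3).

I'll fit poses to these and check them with overlays.

```bash
cat > fit.py <<'E'
from h import *
from scipy.optimize import least_squares
def T(p,P):
    c,s=np.cos(p[2]),np.sin(p[2]);P=np.atleast_2d(np.array(P,float))
    return np.c_[p[0]+c*P[:,0]-s*P[:,1],p[1]+s*P[:,0]+c*P[:,1],P[:,2]]
def fit(c,P,uv,p0):
    f=lambda p:np.concatenate([proj(c,q)-u for q,u in zip(T([p[0],p[1],p[2]/100],P),uv)])
    r=least_squares(f,[p0[0],p0[1],p0[2]*100]);return [r.x[0],r.x[1],r.x[2]/100],np.abs(r.fun).max()
E
python3 - <<'E'
from fit import *
c=cams.camera("top");im=c["image"].copy()
# image right = -y, image up = +x
def rect(a,b,z): return [[a,b,z],[a,-b,z],[-a,-b,z],[-a,b,z]] # TL,TR,BR,BL if yaw~0
tubuv=[(248.7,230),(310,230.7),(311.4,281.4),(248.6,282)]
for u,v in [(280,256)]: p0=back(c,u,v,65)
tub,e1=fit(c,rect(60,75,65),tubuv,[p0[0],p0[1],0])
p0=back(c,370,240,5)
trP=[[60,45,30],[60,-45,30],[116,0,50],[-60,45,4],[-60,-45,4]]
tray,e2=fit(c,trP,[(355.3,216),(391.2,225.7),(381,197.7),(342.9,264.3),(378.6,272.9)],[p0[0],p0[1],-.3])
p0=back(c,125,270,5)
lid,e3=fit(c,rect(63,78,5),[(87,265.7),(144.3,232.9),(163.6,274.3),(108.6,305)],[p0[0],p0[1],.5])
for n,p,e in(("tub",tub,e1),("tray",tray,e2),("lid",lid,e3)):print(n,np.round(p,3),e)
k=4
o=cv2.convertScaleAbs(cv2.resize(im[:,:,::-1],None,fx=k,fy=k,interpolation=cv2.INTER_CUBIC),alpha=1.3)
def poly(p,P,col):
    q=np.array([proj(c,x) for x in T(p,P)])*k+k/2-.5;cv2.polylines(o,[q.round().astype(int)],True,col,1)
poly(tub,rect(60,75,65),(0,0,255));poly(tub,rect(56,71,4),(255,0,0))
poly(tray,[[60,45,30],[60,-45,30],[-60,-45,30],[-60,45,30]],(0,0,255));poly(tray,[[60,45,0],[60,-45,0],[-60,-45,0],[-60,45,0]],(255,0,0))
poly(tray,[[60,7,50],[60,-7,50],[116,-7,50],[116,7,50]],(0,0,255))
poly(lid,rect(63,78,5),(0,0,255));poly(lid,rect(7,35,46),(0,255,0))
A=lambda x,y:o[y*k:(y+75)*k,x*k:(x+100)*k]
cv2.imwrite("pics/ov.png",np.vstack([np.hstack([A(230,220),A(320,196)]),np.hstack([A(76,230),A(160,175)])]))
for n,(u,v) in {"bottlebase":(365,165),"cadTR":(211,180),"cadBR":(226,309),"cadBL":(193,311)}.items():print(n,back(c,u,v,0).round())
E
```

```text
tub [ 4.79649e+02 -4.86710e+01 -1.03000e-01] 0.9958493453986534
tray [ 4.87435e+02 -2.68186e+02 -3.72000e-01] 0.6761541988584554
lid [4.92725e+02 3.33583e+02 4.22000e-01] 2.8752492257862627
bottlebase [ 697. -298.    0.]
cadTR [700. 107.   0.]
cadBR [370.  95.   0.]
cadBL [374. 176.   0.]
```

View pics/ov.png

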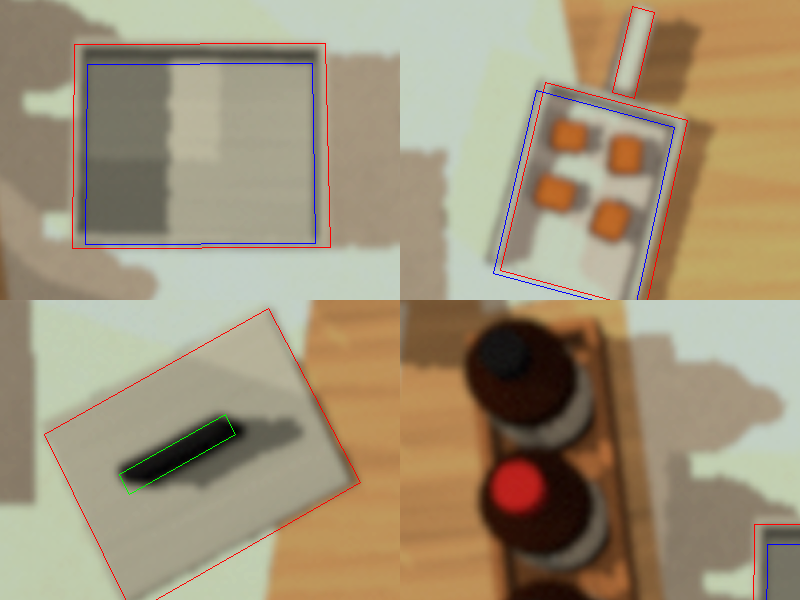

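The overlay shows the tub and tray fits within about 2 mm. The lid's plate fits, but its bar appears about 3 mm up and right of the model, so I'll check it from close by. Moving toward the tray handle now.

Request:
jog_arm(commands=[{"dx": -0.73, "dy": -0.68, "dz": -0.6}, {"dx": -0.73, "dy": -0.68, "dz": -0.6}, {"dx": -0.73, "dy": -0.68}, {"dx": -0.73, "dy": -0.68}, {"dx": -0.73, "dy": -0.68}, {"dx": -0.73, "dy": -0.68}, {"dx": -0.73, "dy": -0.68}, {"dx": -0.73, "dy": -0.68}, {"dx": -0.73, "dy": -0.68}, {"dx": -0.73, "dy": -0.68}])

```text
schema error: expected keys dx, dy, dz, ax, ay, az, gripper
```

Request:
jog_arm(commands=[{"dx": -0.73, "dy": -0.68}, {"dx": -0.73, "dy": -0.68}, {"dx": -0.73, "dy": -0.68}, {"dx": -0.73, "dy": -0.68}, {"dx": -0.73, "dy": -0.68}, {"dx": -0.73, "dy": -0.68}, {"dx": -0.73, "dy": -0.68}, {"dx": -0.73, "dy": -0.68}, {"dx": -0.73, "dy": -0.68}, {"dx": -0.73, "dy": -0.68}])

```text
schema error: expected keys dx, dy, dz, ax, ay, az, gripper
```

```bash
cat >> h.py <<'E'
def togo(grasp,yaw,tilt=0):
    "remaining shift (rows of 40 mm, tool axes) and turn (rows of 10 deg, tool axes) to put the grasp point at `grasp`"
    s=manip.read_state();Rc=R.from_euler('xyz',s["eef_rot"]);Rg=R.from_euler('xyz',[np.pi,0,yaw])*R.from_euler('y',tilt)
    goal=np.array(grasp,float)+11*Rg.as_matrix()[:,2]
    print("clk",round(s["clock"],2),"tcp",s["eef_pos"].round(1),s["eef_rot"].round(3),"gap",round(s["finger_gap"],1),"F",s["wrist_force"].round(1))
    print("shift/40",(Rc.inv().apply(goal-s["eef_pos"])/40).round(3),"turn/10",((Rc.inv()*Rg).as_rotvec(degrees=True)/10).round(3),"(full turn, shift in current axes)")
E
python3 - <<'E'
from h import *
from fit import *
togo([573,-301.6,36],2.77)
c=cams.camera("wrist"); o=c["image"][:,:,::-1].copy()
p=[487.4,-268.2,-.372]
for P,col in (([[60,7,50],[60,-7,50],[116,-7,50],[116,7,50]],(0,0,255)),([[60,45,30],[60,-45,30],[-60,-45,30],[-60,45,30]],(0,255,0))):
    cv2.polylines(o,[np.array([proj(c,x) for x in T(p,P)]).round().astype(int)],True,col,1)
cv2.imwrite("pics/w1.png",cv2.resize(o,(784,588)))
E
```

```text
clk 0.2 tcp [216.  505.6 213.1] [-3.141 -0.     2.738] gap 94.2 F [-0.3 -0.9  1. ]
shift/40 [-16.136 -15.048   4.713] turn/10 [-0.004 -0.    -0.184] (full turn, shift in current axes)
```

View pics/w1.png

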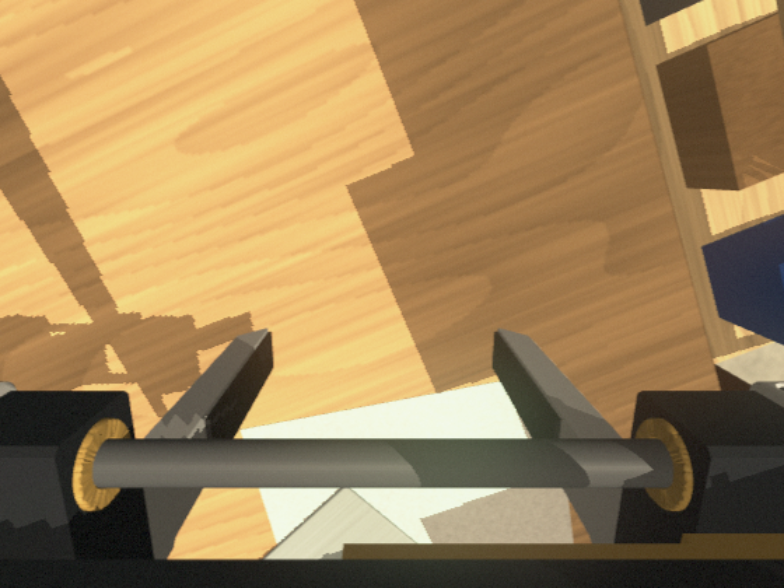

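The move was refused because every key is required. This view is from the start pose: the fingertips are at (270,335) and (495,335), and the tray isn't in sight. Repeating the move with full rows.

Request:
jog_arm(commands=[{"dx": -0.73, "dy": -0.68, "dz": -0.6, "ax": 0, "ay": 0, "az": 0, "gripper": 0}, {"dx": -0.73, "dy": -0.68, "dz": -0.6, "ax": 0, "ay": 0, "az": 0, "gripper": 0}, {"dx": -0.73, "dy": -0.68, "dz": 0, "ax": 0, "ay": 0, "az": 0, "gripper": 0}, {"dx": -0.73, "dy": -0.68, "dz": 0, "ax": 0, "ay": 0, "az": 0, "gripper": 0}, {"dx": -0.73, "dy": -0.68, "dz": 0, "ax": 0, "ay": 0, "az": 0, "gripper": 0}, {"dx": -0.73, "dy": -0.68, "dz": 0, "ax": 0, "ay": 0, "az": 0, "gripper": 0}, {"dx": -0.73, "dy": -0.68, "dz": 0, "ax": 0, "ay": 0, "az": 0, "gripper": 0}, {"dx": -0.73, "dy": -0.68, "dz": 0, "ax": 0, "ay": 0, "az": 0, "gripper": 0}, {"dx": -0.73, "dy": -0.68, "dz": 0, "ax": 0, "ay": 0, "az": 0, "gripper": 0}, {"dx": -0.73, "dy": -0.68, "dz": 0, "ax": 0, "ay": 0, "az": 0, "gripper": 0}])

```text
clock: 1.5
eef_pos: [378.1, 139.7, 261.5]
eef_rot: [3.141, 0.0, 2.738]
wrist_force: [0.2, 0.7, -0.2]
finger_gap: 94.2
finger_force: 0.0
```

Request:
jog_arm(commands=[{"dx": -0.73, "dy": -0.68, "dz": 0, "ax": 0, "ay": 0, "az": 0, "gripper": 0}, {"dx": -0.73, "dy": -0.68, "dz": 0, "ax": 0, "ay": 0, "az": 0, "gripper": 0}, {"dx": -0.73, "dy": -0.68, "dz": 0, "ax": 0, "ay": 0, "az": 0, "gripper": 0}, {"dx": -0.73, "dy": -0.68, "dz": 0, "ax": 0, "ay": 0, "az": 0, "gripper": 0}, {"dx": -0.73, "dy": -0.68, "dz": 0, "ax": 0, "ay": 0, "az": 0, "gripper": 0}, {"dx": -0.73, "dy": -0.68, "dz": 0, "ax": 0, "ay": 0, "az": 0, "gripper": 0}, {"dx": -0.73, "dy": -0.68, "dz": 0, "ax": 0, "ay": 0, "az": 0, "gripper": 0}, {"dx": -0.73, "dy": -0.68, "dz": 0, "ax": 0, "ay": 0, "az": 0, "gripper": 0}, {"dx": -0.73, "dy": -0.68, "dz": 0, "ax": 0, "ay": 0, "az": 0, "gripper": 0}, {"dx": -0.73, "dy": -0.68, "dz": 0, "ax": 0, "ay": 0, "az": 0, "gripper": 0}])

```text
clock: 2.75
eef_pos: [539.8, -225.2, 261.3]
eef_rot: [3.142, -0.0, 2.738]
wrist_force: [-0.3, 0.5, 0.8]
finger_gap: 93.9
finger_force: 0.0
```

```bash
cat > wv.py <<'E'
import sys
from fit import *
def wrist(name,polys):
    c=cams.camera("wrist"); o=c["image"][:,:,::-1].copy()
    for p,P,col in polys: cv2.polylines(o,[np.array([proj(c,x) for x in T(p,P)]).round().astype(int)],True,col,1)
    cv2.imwrite(name,cv2.resize(o,(784,588)))
    return c
E
python3 - <<'E'
from wv import *
togo([573,-301.6,36],2.77)
p=[487.4,-268.2,-.372]
wrist("pics/w2.png",[(p,[[60,7,50],[60,-7,50],[116,-7,50],[116,7,50]],(0,0,255)),(p,[[60,45,30],[60,-45,30],[-60,-45,30],[-60,45,30]],(0,255,0))])
E
```

```text
clk 2.75 tcp [ 539.8 -225.2  261.3] [ 3.142 -0.     2.738] gap 93.9 F [-0.3  0.5  0.8]
shift/40 [-1.516 -1.43   5.908] turn/10 [ 0.    -0.001 -0.185] (full turn, shift in current axes)
```

View pics/w2.png

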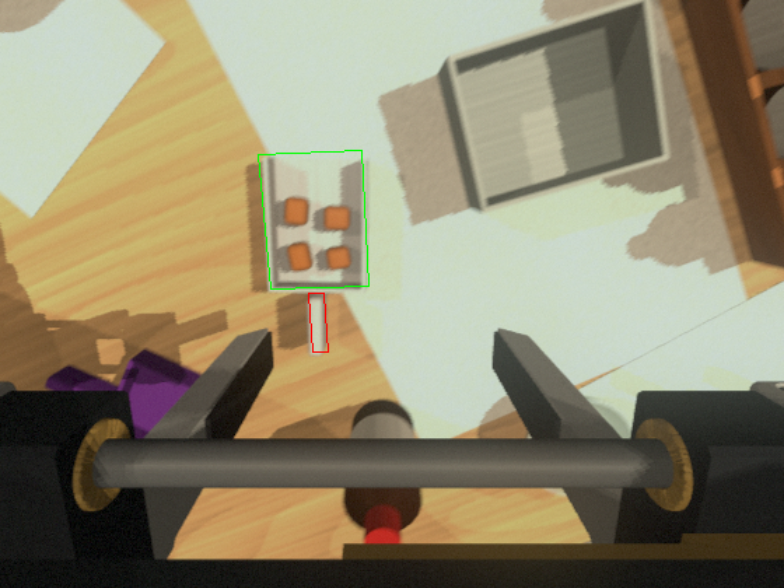

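The wrist view shows the modelled tray and handle (red box at (318,322)) right on the real handle. The bottle at (382,470) is clear of the descent. Going down to grip.

Request:
jog_arm(commands=[{"dx": -0.76, "dy": -0.71, "dz": 0.5, "ax": 0, "ay": 0, "az": 0, "gripper": 0}, {"dx": -0.76, "dy": -0.72, "dz": 0.5, "ax": 0, "ay": 0, "az": -0.18, "gripper": 0}, {"dx": 0, "dy": 0, "dz": 0.9, "ax": 0, "ay": 0, "az": 0, "gripper": 0}, {"dx": 0, "dy": 0, "dz": 0.9, "ax": 0, "ay": 0, "az": 0, "gripper": 0}, {"dx": 0, "dy": 0, "dz": 0.9, "ax": 0, "ay": 0, "az": 0, "gripper": 0}, {"dx": 0, "dy": 0, "dz": 0.9, "ax": 0, "ay": 0, "az": 0, "gripper": 0}, {"dx": 0, "dy": 0, "dz": 0.7, "ax": 0, "ay": 0, "az": 0, "gripper": 0}, {"dx": 0, "dy": 0, "dz": 0.6, "ax": 0, "ay": 0, "az": 0, "gripper": 0}, {"dx": 0, "dy": 0, "dz": 0, "ax": 0, "ay": 0, "az": 0, "gripper": 0}])

```text
clock: 3.92
eef_pos: [571.9, -299.9, 23.6]
eef_rot: [3.141, -0.004, 2.769]
wrist_force: [-0.1, -0.2, -0.4]
finger_gap: 93.5
finger_force: 0.0
```

Run:
```python
from h import *
togo([573,-301.6,36],2.77)
```

```text
clk 3.92 tcp [ 571.9 -299.9   23.6] [ 3.141 -0.004  2.769] gap 93.5 F [-0.1 -0.2 -0.4]
shift/40 [-0.041 -0.03  -0.034] turn/10 [ 0.003 -0.02  -0.005] (full turn, shift in current axes)
```

Request:
jog_arm(commands=[{"dx": -0.04, "dy": -0.03, "dz": -0.03, "ax": 0, "ay": 0, "az": 0, "gripper": 0.5}, {"dx": 0, "dy": 0, "dz": 0, "ax": 0, "ay": 0, "az": 0, "gripper": 0.75}, {"dx": 0, "dy": 0, "dz": 0, "ax": 0, "ay": 0, "az": 0, "gripper": 0.8}, {"dx": 0, "dy": 0, "dz": 0, "ax": 0, "ay": 0, "az": 0, "gripper": 0.9}, {"dx": 0, "dy": 0, "dz": 0, "ax": 0, "ay": 0, "az": 0, "gripper": 1}, {"dx": 0, "dy": 0, "dz": 0, "ax": 0, "ay": 0, "az": 0, "gripper": 1}, {"dx": 0, "dy": 0, "dz": 0, "ax": 0, "ay": 0, "az": 0, "gripper": 1}, {"dx": 0, "dy": 0, "dz": 0, "ax": 0, "ay": 0, "az": 0, "gripper": 1}], squeeze=10)

```text
clock: 4.92
eef_pos: [573.9, -302.2, 26.6]
eef_rot: [-3.142, -0.0, 2.769]
wrist_force: [-0.3, -0.3, -0.3]
finger_gap: 17.4
finger_force: 0.1
```

Request:
jog_arm(commands=[{"dx": 0, "dy": 0, "dz": 0, "ax": 0, "ay": 0, "az": 0, "gripper": 1}, {"dx": 0, "dy": 0, "dz": 0, "ax": 0, "ay": 0, "az": 0, "gripper": 1}, {"dx": 0, "dy": 0, "dz": 0, "ax": 0, "ay": 0, "az": 0, "gripper": 1}], squeeze=55)

```text
clock: 5.3
eef_pos: [573.9, -302.2, 26.6]
eef_rot: [-3.142, 0.0, 2.769]
wrist_force: [-0.3, 0.7, -1.2]
finger_gap: 13.5
finger_force: 54.9
```

Request:
jog_arm(commands=[{"dx": 0, "dy": 0, "dz": -0.1, "ax": 0, "ay": 0, "az": 0, "gripper": 1}, {"dx": 0, "dy": 0, "dz": -0.25, "ax": 0, "ay": 0, "az": 0, "gripper": 1}, {"dx": 0, "dy": 0, "dz": -0.4, "ax": 0, "ay": 0, "az": 0, "gripper": 1}, {"dx": 0.1, "dy": 0, "dz": -0.4, "ax": 0, "ay": 0, "az": 0, "gripper": 1}, {"dx": 0.2, "dy": 0, "dz": -0.4, "ax": 0, "ay": 0, "az": 0, "gripper": 1}, {"dx": 0.3, "dy": 0, "dz": -0.3, "ax": 0, "ay": 0, "az": 0, "gripper": 1}, {"dx": 0.4, "dy": 0.05, "dz": -0.15, "ax": 0, "ay": 0, "az": 0, "gripper": 1}, {"dx": 0.4, "dy": 0.1, "dz": 0, "ax": 0, "ay": 0, "az": 0, "gripper": 1}, {"dx": 0.4, "dy": 0.1, "dz": 0, "ax": 0, "ay": 0, "az": 0, "gripper": 1}, {"dx": 0.4, "dy": 0.1, "dz": 0, "ax": 0, "ay": 0, "az": 0, "gripper": 1}])

```text
clock: 6.55
eef_pos: [496.2, -256.6, 107.5]
eef_rot: [-3.141, 0.001, 2.769]
wrist_force: [-0.3, 0.5, -1.3]
finger_gap: 13.7
finger_force: 54.9
```

Request:
jog_arm(commands=[{"dx": 0.38, "dy": 0.05, "dz": 0, "ax": 0, "ay": 0, "az": 0, "gripper": 1}, {"dx": 0.28, "dy": 0, "dz": 0, "ax": 0, "ay": 0, "az": 0, "gripper": 1}, {"dx": 0.2, "dy": 0, "dz": 0, "ax": 0, "ay": 0, "az": 0.1, "gripper": 1}, {"dx": 0.12, "dy": 0, "dz": 0, "ax": 0, "ay": 0, "az": 0.2, "gripper": 1}, {"dx": 0.05, "dy": 0, "dz": 0, "ax": 0, "ay": 0, "az": 0.3, "gripper": 1}, {"dx": 0, "dy": 0, "dz": 0, "ax": 0, "ay": 0, "az": 0.4, "gripper": 1}, {"dx": 0, "dy": 0, "dz": 0, "ax": 0, "ay": 0, "az": 0.5, "gripper": 1}, {"dx": 0, "dy": 0, "dz": 0, "ax": 0, "ay": 0, "az": 0.5, "gripper": 1}, {"dx": 0, "dy": 0, "dz": 0, "ax": 0, "ay": 0, "az": 0.5, "gripper": 1}, {"dx": 0, "dy": 0, "dz": 0, "ax": 0, "ay": 0, "az": 0.5, "gripper": 1}])

```text
clock: 7.8
eef_pos: [459.4, -240.2, 106.6]
eef_rot: [-3.142, -0.0, 2.241]
wrist_force: [0.5, -0.4, -2.1]
finger_gap: 13.6
finger_force: 54.9
```

Request:
jog_arm(commands=[{"dx": 0, "dy": 0, "dz": 0, "ax": 0, "ay": 0, "az": 0.5, "gripper": 1}, {"dx": 0, "dy": 0, "dz": 0, "ax": 0, "ay": 0, "az": 0.5, "gripper": 1}, {"dx": 0, "dy": 0, "dz": 0, "ax": 0, "ay": 0, "az": 0.5, "gripper": 1}, {"dx": 0, "dy": 0, "dz": 0, "ax": 0, "ay": 0, "az": 0.5, "gripper": 1}, {"dx": 0, "dy": 0, "dz": 0, "ax": 0, "ay": 0, "az": 0.5, "gripper": 1}, {"dx": 0, "dy": 0, "dz": 0, "ax": 0, "ay": 0, "az": 0.5, "gripper": 1}, {"dx": 0, "dy": 0, "dz": 0, "ax": 0, "ay": 0, "az": 0.46, "gripper": 1}, {"dx": 0, "dy": 0, "dz": 0, "ax": 0, "ay": 0, "az": 0.4, "gripper": 1}, {"dx": 0, "dy": 0, "dz": 0, "ax": 0, "ay": 0, "az": 0.3, "gripper": 1}, {"dx": 0, "dy": 0, "dz": 0, "ax": 0, "ay": 0, "az": 0.2, "gripper": 1}])

```text
clock: 9.05
eef_pos: [459.4, -240.2, 106.6]
eef_rot: [-3.141, 0.0, 1.482]
wrist_force: [-0.2, -0.3, -2.1]
finger_gap: 14.0
finger_force: 54.9
```

Run:
```python
from h import *
togo([459.7,-240.7,117.6],1.468)
im=cams.camera("top")["image"]; cv2.imwrite("pics/pre.png",crop(im,230,170,160,120,5))
```

```text
clk 9.05 tcp [ 459.4 -240.2  106.6] [-3.141  0.     1.482] gap 14.0 F [-0.2 -0.3 -2.1]
shift/40 [-0.013  0.008  0.001] turn/10 [-0.001  0.     0.081] (full turn, shift in current axes)
```

View pics/pre.png

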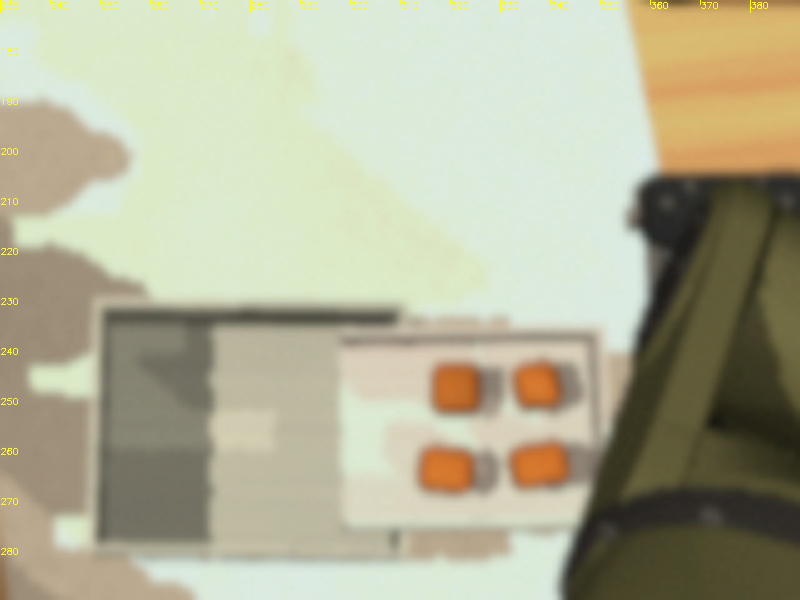

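The tray is held level. Its lip is at column 298, over the tub interior (columns 250–310), it's centred across the tub, and all four lumps are aboard. Tipping it about the lip.

Request:
jog_arm(commands=[{"dx": 0.02, "dy": 0, "dz": -0.13, "ax": 0, "ay": -0.2, "az": 0, "gripper": 1}, {"dx": 0.04, "dy": 0, "dz": -0.27, "ax": 0, "ay": -0.4, "az": 0, "gripper": 1}, {"dx": 0.04, "dy": 0, "dz": -0.27, "ax": 0, "ay": -0.4, "az": 0, "gripper": 1}, {"dx": 0.04, "dy": 0, "dz": -0.27, "ax": 0, "ay": -0.4, "az": 0, "gripper": 1}, {"dx": 0.04, "dy": 0, "dz": -0.27, "ax": 0, "ay": -0.4, "az": 0, "gripper": 1}, {"dx": 0.04, "dy": 0, "dz": -0.27, "ax": 0, "ay": -0.4, "az": 0, "gripper": 1}, {"dx": 0.04, "dy": 0, "dz": -0.27, "ax": 0, "ay": -0.4, "az": 0, "gripper": 1}, {"dx": 0.04, "dy": 0, "dz": -0.27, "ax": 0, "ay": -0.4, "az": 0, "gripper": 1}, {"dx": 0.04, "dy": 0, "dz": -0.27, "ax": 0, "ay": -0.4, "az": 0, "gripper": 1}, {"dx": 0.04, "dy": 0, "dz": -0.27, "ax": 0, "ay": -0.4, "az": 0, "gripper": 1}])

```text
clock: 10.35
eef_pos: [463.5, -195.9, 199.5]
eef_rot: [3.139, 0.667, 1.484]
wrist_force: [-0.2, -0.4, -1.2]
finger_gap: 13.9
finger_force: 54.9
```

Request:
jog_arm(commands=[{"dx": 0, "dy": 0, "dz": 0, "ax": 0, "ay": 0, "az": 0, "gripper": 1}, {"dx": 0, "dy": 0, "dz": 0, "ax": 0, "ay": 0, "az": 0, "gripper": 1}, {"dx": 0, "dy": 0, "dz": 0, "ax": 0, "ay": 0, "az": 0, "gripper": 1}, {"dx": 0, "dy": 0, "dz": 0, "ax": 0, "ay": 0, "az": 0, "gripper": 1}])

```text
clock: 10.85
eef_pos: [463.1, -196.8, 198.4]
eef_rot: [3.142, 0.663, 1.484]
wrist_force: [0.2, 0.2, -1.0]
finger_gap: 13.8
finger_force: 54.9
```

Run:
```python
from h import *
togo([459.7,-240.7,117.6],1.468)
im=cams.camera("top")["image"]; cv2.imwrite("pics/post.png",crop(im,230,200,140,90,5))
```

```text
clk 10.85 tcp [ 463.1 -196.8  198.4] [3.142 0.663 1.484] gap 13.8 F [ 0.2  0.2 -1. ]
shift/40 [0.544 0.011 2.486] turn/10 [0.031 3.798 0.088] (full turn, shift in current axes)
```

View pics/post.png

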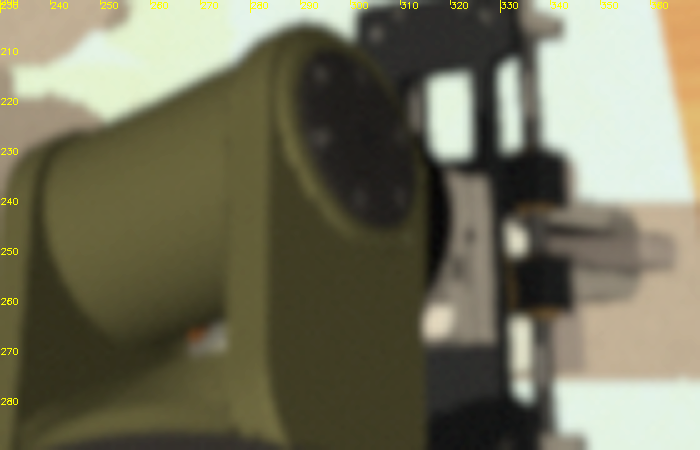

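The arm hides most of the tub; one lump shows inside it at (268,266). I'll level the tray, back it off, set it down, and then count orange blobs.

Request:
jog_arm(commands=[{"dx": -0.06, "dy": 0, "dz": 0.27, "ax": 0, "ay": 0.4, "az": 0, "gripper": 1}, {"dx": -0.06, "dy": 0, "dz": 0.27, "ax": 0, "ay": 0.4, "az": 0, "gripper": 1}, {"dx": -0.06, "dy": 0, "dz": 0.27, "ax": 0, "ay": 0.4, "az": 0, "gripper": 1}, {"dx": -0.06, "dy": 0, "dz": 0.27, "ax": 0, "ay": 0.4, "az": 0, "gripper": 1}, {"dx": -0.1, "dy": 0, "dz": 0.27, "ax": 0, "ay": 0.4, "az": 0, "gripper": 1}, {"dx": -0.1, "dy": 0, "dz": 0.27, "ax": 0, "ay": 0.4, "az": 0, "gripper": 1}, {"dx": -0.2, "dy": 0, "dz": 0.27, "ax": 0, "ay": 0.4, "az": 0, "gripper": 1}, {"dx": -0.3, "dy": 0, "dz": 0.27, "ax": 0, "ay": 0.4, "az": 0, "gripper": 1}, {"dx": -0.4, "dy": 0, "dz": 0.2, "ax": 0, "ay": 0.4, "az": 0, "gripper": 1}, {"dx": -0.5, "dy": 0, "dz": 0, "ax": 0, "ay": 0.2, "az": 0, "gripper": 1}])

```text
clock: 12.15
eef_pos: [453.6, -303.5, 126.2]
eef_rot: [-3.141, -0.002, 1.484]
wrist_force: [0.4, 0.0, -1.7]
finger_gap: 13.8
finger_force: 54.9
```

```bash
cat > org.py <<'E'
from h import *
c=cams.camera("top");hsv=cv2.cvtColor(c["image"],cv2.COLOR_RGB2HSV)
m=cv2.inRange(hsv,(5,185,150),(15,255,255))
n,l,st,ce=cv2.connectedComponentsWithStats(m)
for s,q in zip(st[1:],ce[1:]):
    if s[4]>8: print("orange area",s[4],"px",q.round(),"world",back(c,*q,15).round()[:2])
E
python3 org.py; python3 -c "
from h import *
togo([453,-330,37.6],1.484)"
```

```text
orange area 26 px [277. 252.] world [494. -44.]
orange area 21 px [267. 263.] world [469. -17.]
clk 12.2 tcp [ 453.4 -305.8  126.6] [ 3.141e+00 -2.000e-03  1.483e+00] gap 13.6 F [-0.3 -2.4 -1.4]
shift/40 [-0.609  0.042  2.499] turn/10 [ 0.002 -0.013 -0.006] (full turn, shift in current axes)
```

Request:
jog_arm(commands=[{"dx": -0.3, "dy": 0.04, "dz": 0.3, "ax": 0, "ay": 0, "az": 0, "gripper": 1}, {"dx": -0.3, "dy": 0, "dz": 0.5, "ax": 0, "ay": 0, "az": 0, "gripper": 1}, {"dx": 0, "dy": 0, "dz": 0.6, "ax": 0, "ay": 0, "az": 0, "gripper": 1}, {"dx": 0, "dy": 0, "dz": 0.5, "ax": 0, "ay": 0, "az": 0, "gripper": 1}, {"dx": 0, "dy": 0, "dz": 0.35, "ax": 0, "ay": 0, "az": 0, "gripper": 1}, {"dx": 0, "dy": 0, "dz": 0.15, "ax": 0, "ay": 0, "az": 0, "gripper": 1}, {"dx": 0, "dy": 0, "dz": 0.06, "ax": 0, "ay": 0, "az": 0, "gripper": 1}, {"dx": 0, "dy": 0, "dz": 0, "ax": 0, "ay": 0, "az": 0, "gripper": 1}])

```text
clock: 13.2
eef_pos: [453.8, -326.8, 28.7]
eef_rot: [3.141, 0.0, 1.485]
wrist_force: [0.7, 0.7, -1.9]
finger_gap: 13.6
finger_force: 54.9
```

```bash
python3 org.py; python3 -c "
from h import *
togo([453,-330,37.6],1.484)"
```

```text
orange area 26 px [277. 252.] world [494. -44.]
orange area 22 px [267. 263.] world [469. -17.]
clk 13.25 tcp [ 453.8 -326.9   28.8] [3.141e+00 1.000e-03 1.485e+00] gap 13.6 F [ 0.1  0.5 -1.2]
shift/40 [-0.08  -0.013  0.056] turn/10 [0.004 0.003 0.004] (full turn, shift in current axes)
```

Request:
jog_arm(commands=[{"dx": 0, "dy": 0, "dz": 0.05, "ax": 0, "ay": 0, "az": 0, "gripper": 1}, {"dx": 0, "dy": 0, "dz": 0, "ax": 0, "ay": 0, "az": 0, "gripper": 1}, {"dx": 0, "dy": 0, "dz": 0, "ax": 0, "ay": 0, "az": 0, "gripper": 1}])

```text
clock: 13.62
eef_pos: [453.7, -326.8, 26.6]
eef_rot: [3.141, 0.0, 1.485]
wrist_force: [0.3, -0.4, 2.0]
finger_gap: 13.5
finger_force: 55.0
```

```bash
sed -i 's/(5,185,150)/(3,150,50)/;s/>8/>5 and 215<q[1]<330 and q[0]>235/' org.py; python3 org.py
```

```text
orange area 63 px [256. 247.] world [512.   8.]
orange area 50 px [278. 252.] world [494. -45.]
orange area 53 px [268. 263.] world [469. -18.]
orange area 57 px [256. 264.] world [469.  10.]
```

All four lumps are in the tub, and the tray is resting on the counter (+2 N). Releasing it and rising.

Request:
jog_arm(commands=[{"dx": 0, "dy": 0, "dz": 0, "ax": 0, "ay": 0, "az": 0, "gripper": 0.8}, {"dx": 0, "dy": 0, "dz": 0, "ax": 0, "ay": 0, "az": 0, "gripper": 0.5}, {"dx": 0, "dy": 0, "dz": 0, "ax": 0, "ay": 0, "az": 0, "gripper": 0.3}, {"dx": 0, "dy": 0, "dz": 0, "ax": 0, "ay": 0, "az": 0, "gripper": 0.3}, {"dx": 0, "dy": 0, "dz": -0.4, "ax": 0, "ay": 0, "az": 0, "gripper": 0.3}, {"dx": 0, "dy": 0, "dz": -0.9, "ax": 0, "ay": 0, "az": 0, "gripper": 0.3}, {"dx": 0, "dy": 0, "dz": -1, "ax": 0, "ay": 0, "az": 0, "gripper": 0.3}, {"dx": 0, "dy": 0, "dz": -1, "ax": 0, "ay": 0, "az": 0, "gripper": 0.3}, {"dx": 0, "dy": 0, "dz": -1, "ax": 0, "ay": 0, "az": 0, "gripper": 0.3}, {"dx": 0, "dy": 0, "dz": -1, "ax": 0, "ay": 0, "az": 0, "gripper": 0.3}])

```text
clock: 14.92
eef_pos: [453.3, -326.5, 241.0]
eef_rot: [3.141, 0.001, 1.485]
wrist_force: [0.6, 0.6, 0.7]
finger_gap: 65.8
finger_force: 0.0
```

Run:
```python
from h import *
togo([492.7,333.6,250],.422)
```

```text
clk 14.93 tcp [ 453.3 -326.5  241. ] [3.141e+00 1.000e-03 1.485e+00] gap 65.8 F [0.6 0.6 0.7]
shift/40 [16.526 -0.439  0.038] turn/10 [7.000e-03 1.000e-03 6.089e+00] (full turn, shift in current axes)
```

Request:
jog_arm(commands=[{"dx": 0.5, "dy": 0, "dz": -0.2, "ax": 0, "ay": 0, "az": 0, "gripper": 0}, {"dx": 0.97, "dy": -0.04, "dz": -0.2, "ax": 0, "ay": 0, "az": 0, "gripper": 0}, {"dx": 0.97, "dy": -0.04, "dz": 0, "ax": 0, "ay": 0, "az": 0, "gripper": 0}, {"dx": 0.97, "dy": -0.04, "dz": 0, "ax": 0, "ay": 0, "az": 0, "gripper": 0}, {"dx": 0.97, "dy": -0.04, "dz": 0, "ax": 0, "ay": 0, "az": 0, "gripper": 0}, {"dx": 0.97, "dy": -0.04, "dz": 0, "ax": 0, "ay": 0, "az": 0, "gripper": 0}, {"dx": 0.97, "dy": -0.04, "dz": 0, "ax": 0, "ay": 0, "az": 0, "gripper": 0}, {"dx": 0.97, "dy": -0.04, "dz": 0, "ax": 0, "ay": 0, "az": 0, "gripper": 0}, {"dx": 0.97, "dy": -0.04, "dz": 0, "ax": 0, "ay": 0, "az": 0, "gripper": 0}, {"dx": 0.97, "dy": -0.04, "dz": 0, "ax": 0, "ay": 0, "az": 0, "gripper": 0}])

```text
clock: 16.18
eef_pos: [470.1, 44.2, 254.1]
eef_rot: [-3.141, 0.0, 1.485]
wrist_force: [0.3, -0.4, -0.6]
finger_gap: 94.2
finger_force: 0.0
```

Request:
jog_arm(commands=[{"dx": 0.97, "dy": -0.04, "dz": 0, "ax": 0, "ay": 0, "az": 0, "gripper": 0}, {"dx": 0.97, "dy": -0.04, "dz": 0, "ax": 0, "ay": 0, "az": 0, "gripper": 0}, {"dx": 0.97, "dy": 0, "dz": 0, "ax": 0, "ay": 0, "az": 0, "gripper": 0}, {"dx": 0.97, "dy": 0, "dz": 0, "ax": 0, "ay": 0, "az": 0, "gripper": 0}, {"dx": 0.97, "dy": 0, "dz": 0, "ax": 0, "ay": 0, "az": 0, "gripper": 0}, {"dx": 0.97, "dy": 0, "dz": 0, "ax": 0, "ay": 0, "az": 0, "gripper": 0}, {"dx": 0.97, "dy": 0, "dz": 0, "ax": 0, "ay": 0, "az": 0, "gripper": 0}, {"dx": 0.5, "dy": 0, "dz": 0, "ax": 0, "ay": 0, "az": 0, "gripper": 0}, {"dx": 0, "dy": 0, "dz": 0, "ax": 0, "ay": 0, "az": 0.6, "gripper": 0}, {"dx": 0, "dy": 0, "dz": 0, "ax": 0, "ay": 0, "az": 0.9, "gripper": 0}])

```text
clock: 17.42
eef_pos: [491.8, 333.7, 253.9]
eef_rot: [-3.141, 0.001, 1.219]
wrist_force: [0.0, 0.4, 0.6]
finger_gap: 93.9
finger_force: 0.0
```

Request:
jog_arm(commands=[{"dx": 0, "dy": 0, "dz": 0, "ax": 0, "ay": 0, "az": 0.9, "gripper": 0}, {"dx": 0, "dy": 0, "dz": 0, "ax": 0, "ay": 0, "az": 0.9, "gripper": 0}, {"dx": 0, "dy": 0, "dz": 0, "ax": 0, "ay": 0, "az": 0.9, "gripper": 0}, {"dx": 0, "dy": 0, "dz": 0, "ax": 0, "ay": 0, "az": 0.9, "gripper": 0}, {"dx": 0, "dy": 0, "dz": 0, "ax": 0, "ay": 0, "az": 0.7, "gripper": 0}, {"dx": 0, "dy": 0, "dz": 0, "ax": 0, "ay": 0, "az": 0.29, "gripper": 0}, {"dx": 0, "dy": 0, "dz": 0, "ax": 0, "ay": 0, "az": 0, "gripper": 0}])

```text
clock: 18.3
eef_pos: [492.1, 333.4, 254.1]
eef_rot: [3.142, 0.001, 0.423]
wrist_force: [-0.3, -1.0, 0.1]
finger_gap: 94.1
finger_force: 0.0
```

Run:
```python
from wv import *
togo([492.7,333.6,30],.422)
p=[492.7,333.6,.422]
wrist("pics/w3.png",[(p,[[63,78,5],[63,-78,5],[-63,-78,5],[-63,78,5]],(0,0,255)),(p,[[7,35,46],[7,-35,46],[-7,-35,46],[-7,35,46]],(0,255,0))])
```

```text
clk 18.3 tcp [492.1 333.4 254.1] [3.142e+00 1.000e-03 4.230e-01] gap 94.1 F [-0.3 -1.   0.1]
shift/40 [2.000e-02 1.000e-03 5.879e+00] turn/10 [0.    0.004 0.003] (full turn, shift in current axes)
```

View pics/w3.png

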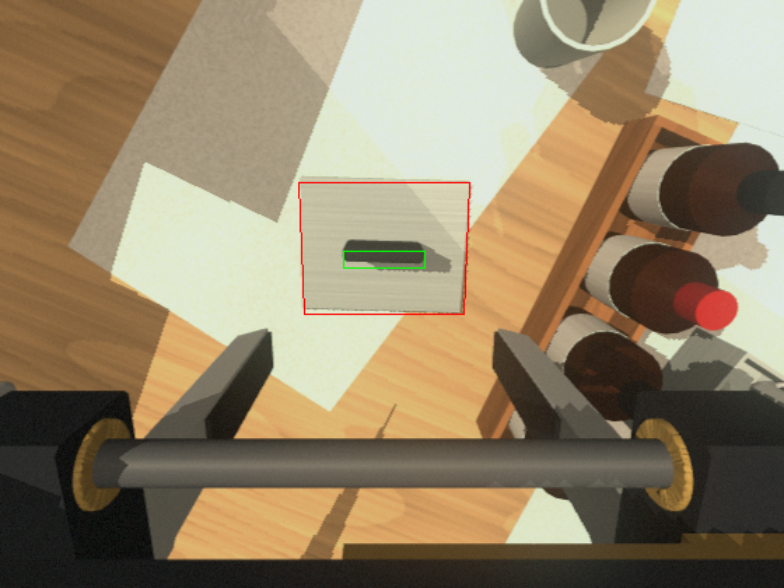

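The view shows the bar lying left–right, (343–424, 240–264). That's along the closing line, so the gripper needs a quarter turn. The plate corners, at (303,177), (470,183), (462,314) and (305,309), show the lid shifted and turned slightly from my model, so I'm refitting.

Run:
```python
from wv import *
c=cams.camera("wrist")
uv=np.array([(303,177),(470,183),(462,314),(305,309)])/1.4
p,e=fit(c,[[63,78,5],[63,-78,5],[-63,-78,5],[-63,78,5]],uv,[492.7,333.6,.422]);print(np.round(p,3),e)
W=np.array(c["world_to_cam"]);print("cam",(-W[:3,:3].T@W[:3,3]).round())
g=cv2.cvtColor(c["image"],cv2.COLOR_RGB2GRAY)[160:200,235:320];m=(g<75).astype(np.uint8)
n,l,st,ce=cv2.connectedComponentsWithStats(m);i=1+st[1:,4].argmax()
pts=cv2.findNonZero((l==i).astype(np.uint8));print("dark bar",cv2.minAreaRect(pts),"offset 235,160")
P=[[a,b,z] for a in(-7,7) for b in(-35,35) for z in(5,46)]
q=np.array([proj(c,x) for x in T(p,P)],np.float32)-[235,160];print("pred",cv2.minAreaRect(q.astype(np.float32)))
```

```text
[4.95502e+02 3.33163e+02 3.93000e-01] 1.9208048207699449
cam [558. 364. 426.]
dark bar ((38.5350341796875, 19.703649520874023), (55.19606018066406, 14.50821590423584), 1.5481576919555664) offset 235,160
pred ((40.30304718017578, 20.41122055053711), (58.60188674926758, 16.60123634338379), 1.6309889554977417)
```

Request:
jog_arm(commands=[{"dx": 0, "dy": 0, "dz": 0, "ax": 0, "ay": 0, "az": -0.6, "gripper": 0}, {"dx": 0, "dy": 0, "dz": 0, "ax": 0, "ay": 0, "az": -0.95, "gripper": 0}, {"dx": 0, "dy": 0, "dz": 0, "ax": 0, "ay": 0, "az": -0.95, "gripper": 0}, {"dx": 0, "dy": 0, "dz": 0, "ax": 0, "ay": 0, "az": -0.95, "gripper": 0}, {"dx": 0, "dy": 0, "dz": 0, "ax": 0, "ay": 0, "az": -0.95, "gripper": 0}, {"dx": 0, "dy": 0, "dz": 0, "ax": 0, "ay": 0, "az": -0.95, "gripper": 0}, {"dx": 0, "dy": 0, "dz": 0, "ax": 0, "ay": 0, "az": -0.95, "gripper": 0}, {"dx": 0, "dy": 0, "dz": 0, "ax": 0, "ay": 0, "az": -0.95, "gripper": 0}, {"dx": 0, "dy": 0, "dz": 0, "ax": 0, "ay": 0, "az": -0.95, "gripper": 0}, {"dx": 0, "dy": 0, "dz": 0, "ax": 0, "ay": 0, "az": -0.63, "gripper": 0}])

```text
clock: 19.65
eef_pos: [492.6, 333.2, 254.2]
eef_rot: [-3.141, 0.0, 1.968]
wrist_force: [0.0, 0.1, -0.2]
finger_gap: 93.6
finger_force: 0.0
```

Run:
```python
from wv import *
togo([494.9,334.5,30],1.964)
c=cams.camera("wrist");p=[494.9,334.5,.393]
q0=np.array([proj(c,x) for x in T(p,[[a,b,z] for a in(-7,7) for b in(-35,35) for z in(5,46)])])
x0,y0=(q0.min(0)-12).astype(int);x1,y1=(q0.max(0)+12).astype(int)
g=cv2.cvtColor(c["image"],cv2.COLOR_RGB2GRAY)[y0:y1,x0:x1]
n,l,st,ce=cv2.connectedComponentsWithStats((g<75).astype(np.uint8));i=1+st[1:,4].argmax()
print("dark",cv2.minAreaRect(cv2.findNonZero((l==i).astype(np.uint8))),"pred",cv2.minAreaRect((q0-[x0,y0]).astype(np.float32)),(x0,y0,x1,y1))
cv2.imwrite("pics/w4.png",c["image"][:,:,::-1])
```

```text
clk 19.65 tcp [492.6 333.2 254.2] [-3.141  0.     1.968] gap 93.6 F [ 0.   0.1 -0.2]
shift/40 [0.007 0.067 5.881] turn/10 [-0.002  0.     0.026] (full turn, shift in current axes)
dark ((19.0, 42.5), (57.0, 10.0), 90.0) pred ((18.672021865844727, 43.04191589355469), (11.905406951904297, 60.49177551269531), 0.20208299160003662) (np.int64(257), np.int64(141), np.int64(293), np.int64(226))
```

The modelled bar now matches the image within half a pixel. Descending.

Request:
jog_arm(commands=[{"dx": 0.01, "dy": 0.07, "dz": 0.5, "ax": 0, "ay": 0, "az": 0.03, "gripper": 0}, {"dx": 0, "dy": 0, "dz": 0.9, "ax": 0, "ay": 0, "az": 0, "gripper": 0}, {"dx": 0, "dy": 0, "dz": 0.9, "ax": 0, "ay": 0, "az": 0, "gripper": 0}, {"dx": 0, "dy": 0, "dz": 0.9, "ax": 0, "ay": 0, "az": 0, "gripper": 0}, {"dx": 0, "dy": 0, "dz": 0.9, "ax": 0, "ay": 0, "az": 0, "gripper": 0}, {"dx": 0, "dy": 0, "dz": 0.8, "ax": 0, "ay": 0, "az": 0, "gripper": 0}, {"dx": 0, "dy": 0, "dz": 0.6, "ax": 0, "ay": 0, "az": 0, "gripper": 0}, {"dx": 0, "dy": 0, "dz": 0.3, "ax": 0, "ay": 0, "az": 0, "gripper": 0}, {"dx": 0, "dy": 0, "dz": 0.05, "ax": 0, "ay": 0, "az": 0, "gripper": 0}, {"dx": 0, "dy": 0, "dz": 0, "ax": 0, "ay": 0, "az": 0, "gripper": 0}])

```text
clock: 20.95
eef_pos: [495.6, 334.9, 21.2]
eef_rot: [3.141, -0.0, 1.957]
wrist_force: [0.6, 0.1, -0.5]
finger_gap: 93.8
finger_force: 0.0
```

Request:
jog_arm(commands=[{"dx": 0, "dy": 0, "dz": 0, "ax": 0, "ay": 0, "az": 0, "gripper": 0.5}, {"dx": 0, "dy": 0, "dz": 0, "ax": 0, "ay": 0, "az": 0, "gripper": 0.75}, {"dx": 0, "dy": 0, "dz": 0, "ax": 0, "ay": 0, "az": 0, "gripper": 0.8}, {"dx": 0, "dy": 0, "dz": 0, "ax": 0, "ay": 0, "az": 0, "gripper": 0.9}, {"dx": 0, "dy": 0, "dz": 0, "ax": 0, "ay": 0, "az": 0, "gripper": 1}, {"dx": 0, "dy": 0, "dz": 0, "ax": 0, "ay": 0, "az": 0, "gripper": 1}, {"dx": 0, "dy": 0, "dz": 0, "ax": 0, "ay": 0, "az": 0, "gripper": 1}, {"dx": 0, "dy": 0, "dz": 0, "ax": 0, "ay": 0, "az": 0, "gripper": 1}, {"dx": 0, "dy": 0, "dz": 0, "ax": 0, "ay": 0, "az": 0, "gripper": 1}], squeeze=10)

```text
clock: 22.08
eef_pos: [495.4, 334.6, 20.3]
eef_rot: [3.141, 0.0, 1.958]
wrist_force: [0.5, 0.6, -0.3]
finger_gap: 13.7
finger_force: 10.0
```

Request:
jog_arm(commands=[{"dx": 0, "dy": 0, "dz": 0, "ax": 0, "ay": 0, "az": 0, "gripper": 1}, {"dx": 0, "dy": 0, "dz": 0, "ax": 0, "ay": 0, "az": 0, "gripper": 1}, {"dx": 0, "dy": 0, "dz": 0, "ax": 0, "ay": 0, "az": 0, "gripper": 1}], squeeze=58)

```text
clock: 22.45
eef_pos: [495.4, 334.6, 20.3]
eef_rot: [3.141, 0.0, 1.958]
wrist_force: [1.9, 0.1, -0.3]
finger_gap: 13.9
finger_force: 58.0
```

Run:
```python
from h import *
togo([494.9,334.5,30],1.964)
```

```text
clk 22.45 tcp [495.4 334.6  20.3] [3.141 0.    1.958] gap 13.9 F [ 1.9  0.1 -0.3]
shift/40 [ 0.001 -0.012  0.033] turn/10 [ 0.001  0.    -0.036] (full turn, shift in current axes)
```

Request:
jog_arm(commands=[{"dx": 0, "dy": 0, "dz": -0.2, "ax": 0, "ay": 0, "az": 0, "gripper": 1}, {"dx": 0, "dy": 0, "dz": -0.4, "ax": 0, "ay": 0, "az": 0, "gripper": 1}, {"dx": 0, "dy": 0, "dz": -0.7, "ax": 0, "ay": 0, "az": 0, "gripper": 1}, {"dx": 0, "dy": 0, "dz": -0.8, "ax": 0, "ay": 0, "az": 0, "gripper": 1}, {"dx": 0, "dy": 0, "dz": -0.8, "ax": 0, "ay": 0, "az": 0, "gripper": 1}, {"dx": 0, "dy": 0, "dz": -0.8, "ax": 0, "ay": 0, "az": 0, "gripper": 1}, {"dx": 0, "dy": 0, "dz": -0.8, "ax": 0, "ay": 0, "az": 0, "gripper": 1}, {"dx": 0, "dy": 0, "dz": -0.7, "ax": 0, "ay": 0, "az": 0, "gripper": 1}, {"dx": 0, "dy": 0, "dz": -0.4, "ax": 0, "ay": 0, "az": 0, "gripper": 1}, {"dx": 0, "dy": 0, "dz": -0.2, "ax": 0, "ay": 0, "az": 0, "gripper": 1}])

```text
clock: 23.7
eef_pos: [495.2, 334.6, 253.2]
eef_rot: [3.141, -0.0, 1.958]
wrist_force: [-0.3, 0.5, -4.6]
finger_gap: 14.0
finger_force: 58.0
```

```bash
cat > lidfit.py <<'E'
# after-grip check: tub rim corners refined (top cam, sub-pixel edges) while the view is clear
from fit import *
def refine(c,P,p,n=40,w=4,sgn=0):
    "snap a modelled outline to the strongest image edges across it"
    g=cv2.GaussianBlur(cv2.cvtColor(c["image"],cv2.COLOR_RGB2GRAY),(0,0),.8).astype(np.float32)
    P=np.array(P,float);t=np.linspace(.08,.92,n)
    for it in range(4):
        obs=[];mod=[]
        for a,b in zip(P,np.roll(P,-1,0)):
            M=a+(b-a)*t[:,None];q=np.array([proj(c,x) for x in T(p,M)]);d=q[-1]-q[0];nrm=np.array([-d[1],d[0]])/np.hypot(*d)
            k=np.arange(-w,w+.01,.25);S=q[:,None]+k[None,:,None]*nrm
            v=cv2.remap(g,S[...,0].astype(np.float32),S[...,1].astype(np.float32),cv2.INTER_LINEAR)
            gr=np.abs(np.gradient(v,axis=1));pk=gr.argmax(1);ok=gr.max(1)>1.5
            obs+=[(q[i]+k[pk[i]]*nrm,nrm) for i in np.where(ok)[0]];mod+=[M[i] for i in np.where(ok)[0]]
        f=lambda x:np.array([(proj(c,m)-o)@nn for m,(o,nn) in zip(T([x[0],x[1],x[2]/100],mod),obs)])
        r=least_squares(f,[p[0],p[1],p[2]*100],loss="soft_l1",f_scale=.3);p=[r.x[0],r.x[1],r.x[2]/100]
    return p,np.median(np.abs(r.fun)),len(mod)
E
python3 - <<'E'
from lidfit import *
togo([479.6,-48.7,260],1.468)
c=cams.camera("top")
out=[[60,75,65],[60,-75,65],[-60,-75,65],[-60,75,65]];inn=[[56,71,65],[56,-71,65],[-56,-71,65],[-56,71,65]]
for w in(2,3,4):
  for P in(out,inn): print(w,*[np.round(x,3) for x in refine(c,P,[479.6,-48.7,-.103],w=w)])
E
```

```text
clk 23.7 tcp [495.2 334.6 253.2] [ 3.141 -0.     1.958] gap 14.0 F [-0.3  0.5 -4.6]
shift/40 [-8.727 -3.977  0.101] turn/10 [ 3.000e-03 -1.000e-03  2.805e+00] (full turn, shift in current axes)
2 [ 4.78329e+02 -4.79890e+01 -1.23000e-01] 0.767 148
2 [ 4.81313e+02 -4.81360e+01 -1.06000e-01] 0.481 160
3 [ 4.79185e+02 -4.80400e+01 -1.02000e-01] 0.791 160
3 [ 4.81285e+02 -4.81820e+01 -1.05000e-01] 0.479 160
4 [ 4.79174e+02 -4.81330e+01 -1.03000e-01] 0.79 160
4 [ 4.81285e+02 -4.81820e+01 -1.05000e-01] 0.479 160
```

Request:
jog_arm(commands=[{"dx": -0.2, "dy": -0.09, "dz": 0, "ax": 0, "ay": 0, "az": 0, "gripper": 1}, {"dx": -0.47, "dy": -0.21, "dz": 0, "ax": 0, "ay": 0, "az": 0, "gripper": 1}, {"dx": -0.67, "dy": -0.31, "dz": 0, "ax": 0, "ay": 0, "az": 0, "gripper": 1}, {"dx": -0.67, "dy": -0.31, "dz": 0, "ax": 0, "ay": 0, "az": 0, "gripper": 1}, {"dx": -0.67, "dy": -0.31, "dz": 0, "ax": 0, "ay": 0, "az": 0, "gripper": 1}, {"dx": -0.67, "dy": -0.31, "dz": 0, "ax": 0, "ay": 0, "az": 0, "gripper": 1}, {"dx": -0.67, "dy": -0.31, "dz": 0, "ax": 0, "ay": 0, "az": 0, "gripper": 1}, {"dx": -0.67, "dy": -0.31, "dz": 0, "ax": 0, "ay": 0, "az": 0, "gripper": 1}, {"dx": -0.67, "dy": -0.31, "dz": 0, "ax": 0, "ay": 0, "az": 0, "gripper": 1}, {"dx": -0.67, "dy": -0.31, "dz": 0, "ax": 0, "ay": 0, "az": 0, "gripper": 1}])

```text
clock: 25.0
eef_pos: [482.5, 67.3, 251.9]
eef_rot: [-3.141, -0.0, 1.957]
wrist_force: [1.2, -0.5, -4.2]
finger_gap: 13.8
finger_force: 58.0
```

Request:
jog_arm(commands=[{"dx": -0.67, "dy": -0.31, "dz": 0, "ax": 0, "ay": 0, "az": 0, "gripper": 1}, {"dx": -0.67, "dy": -0.3, "dz": 0, "ax": 0, "ay": 0, "az": 0, "gripper": 1}, {"dx": -0.67, "dy": -0.3, "dz": 0, "ax": 0, "ay": 0, "az": 0, "gripper": 1}, {"dx": -0.47, "dy": -0.2, "dz": 0, "ax": 0, "ay": 0, "az": 0.2, "gripper": 1}, {"dx": -0.2, "dy": -0.09, "dz": 0, "ax": 0, "ay": 0, "az": 0.4, "gripper": 1}, {"dx": 0, "dy": 0, "dz": 0, "ax": 0, "ay": 0, "az": 0.5, "gripper": 1}, {"dx": 0, "dy": 0, "dz": 0, "ax": 0, "ay": 0, "az": 0.6, "gripper": 1}, {"dx": 0, "dy": 0, "dz": 0, "ax": 0, "ay": 0, "az": 0.6, "gripper": 1}, {"dx": 0, "dy": 0, "dz": 0, "ax": 0, "ay": 0, "az": 0.35, "gripper": 1}, {"dx": 0, "dy": 0, "dz": 0, "ax": 0, "ay": 0, "az": 0.15, "gripper": 1}])

```text
clock: 26.25
eef_pos: [478.2, -48.8, 252.0]
eef_rot: [-3.141, 0.0, 1.467]
wrist_force: [0.6, -0.4, -4.7]
finger_gap: 13.6
finger_force: 58.0
```

Run:
```python
from lidfit import *
s=manip.read_state();z=s["eef_pos"][2]-20.3
togo([480.2,-48.2,65+15+20.3+11],1.467)
c=cams.camera("wrist")
# lid plate top face as held, seen by the wrist camera: which corners are in view?
p=[*s["eef_pos"][:2],s["eef_rot"][2]-np.pi/2]
print([proj(c,x).round() for x in T(p,[[63,78,z+5],[63,-78,z+5],[-63,-78,z+5],[-63,78,z+5]])])
c=cams.camera("scene")
print([proj(c,x).round() for x in T(p,[[63,78,z+5],[63,-78,z+5],[-63,-78,z+5],[-63,78,z+5]])])
```

```text
clk 26.25 tcp [478.2 -48.8 252. ] [-3.141  0.     1.467] gap 13.6 F [ 0.6 -0.4 -4.7]
shift/40 [0.02  0.049 3.791] turn/10 [-0.003  0.     0.002] (full turn, shift in current axes)
[array([387., 115.]), array([367., 352.]), array([182., 353.]), array([162., 115.])]
[array([301., 161.]), array([249., 158.]), array([255., 142.]), array([304., 144.])]
```

Request:
jog_arm(commands=[{"dx": 0.02, "dy": 0.05, "dz": 0.3, "ax": 0, "ay": 0, "az": 0, "gripper": 1}, {"dx": 0, "dy": 0, "dz": 0.6, "ax": 0, "ay": 0, "az": 0, "gripper": 1}, {"dx": 0, "dy": 0, "dz": 0.7, "ax": 0, "ay": 0, "az": 0, "gripper": 1}, {"dx": 0, "dy": 0, "dz": 0.7, "ax": 0, "ay": 0, "az": 0, "gripper": 1}, {"dx": 0, "dy": 0, "dz": 0.6, "ax": 0, "ay": 0, "az": 0, "gripper": 1}, {"dx": 0, "dy": 0, "dz": 0.4, "ax": 0, "ay": 0, "az": 0, "gripper": 1}, {"dx": 0, "dy": 0, "dz": 0.2, "ax": 0, "ay": 0, "az": 0, "gripper": 1}, {"dx": 0, "dy": 0, "dz": 0, "ax": 0, "ay": 0, "az": 0, "gripper": 1}])

```text
clock: 27.35
eef_pos: [481.1, -47.5, 112.2]
eef_rot: [-3.141, 0.0, 1.469]
wrist_force: [-0.9, -0.3, -3.7]
finger_gap: 13.6
finger_force: 58.0
```

Run:
```python
from lidfit import *
s=manip.read_state();z=s["eef_pos"][2]-20.3
togo([480.2,-48.2,65+15+20.3+11],1.467)
p=[*s["eef_pos"][:2],s["eef_rot"][2]-np.pi/2];print("tcp-based lid",np.round(p,3),"z",round(z,1))
c=cams.camera("wrist")
print("wrist fit",*[np.round(x,3) for x in refine(c,[[63,78,z+5],[63,-78,z+5],[-63,-78,z+5],[-63,78,z+5]],p,w=8)])
def pl(o,c,k,x,y):
    tub=[480.2,-48.2,-.104]
    for pp,P,col in((tub,[[60,75,65],[60,-75,65],[-60,-75,65],[-60,75,65]],(0,255,0)),(p,[[63,78,z],[63,-78,z],[-63,-78,z],[-63,78,z]],(0,0,255))):
        cv2.polylines(o,[((np.array([proj(c,q) for q in T(pp,P)])-[x,y]+.5)*k-.5).round().astype(int)],True,col,1)
    return o
sc=cams.camera("scene");tp=cams.camera("top")
b=[pl(crop(sc["image"],240,150,80,100,5),sc,5,240,150),pl(crop(tp["image"],240,200,80,100,5),tp,5,240,200)]
cv2.imwrite("pics/fin.png",np.hstack(b)); cv2.imwrite("pics/w5.png",c["image"][:,:,::-1])
```

```text
clk 27.35 tcp [481.1 -47.5 112.2] [-3.141  0.     1.469] gap 13.6 F [-0.9 -0.3 -3.7]
shift/40 [-0.02  -0.02   0.298] turn/10 [-0.002  0.     0.012] (full turn, shift in current axes)
tcp-based lid [ 4.81089e+02 -4.75020e+01 -1.02000e-01] z 91.9
wrist fit [ 4.80286e+02 -4.68980e+01 -1.00000e-01] 0.495 111
```

View pics/fin.png

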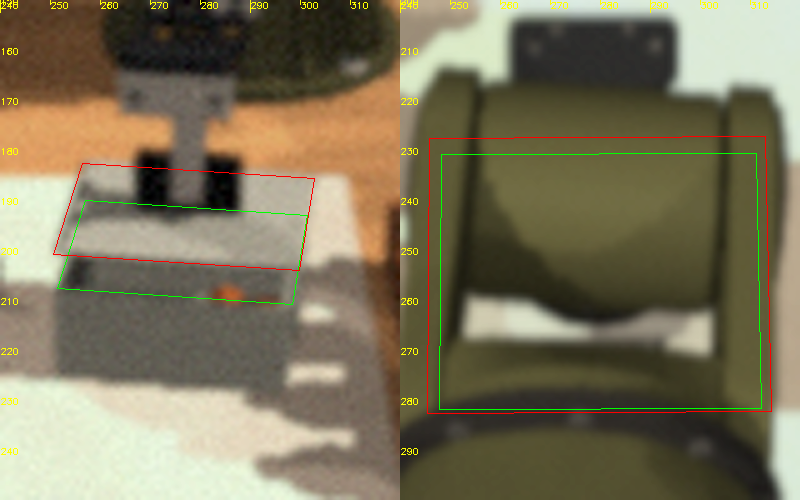

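The scene view (left) shows the lid outline sitting squarely above the tub rim, with the front edges at rows 203 and 210. A lump is visible inside the tub at (285,208). The lid is level with a gap of about 27 mm, so I'm lowering it to about 15 mm.

Request:
jog_arm(commands=[{"dx": -0.02, "dy": -0.02, "dz": 0.1, "ax": 0, "ay": 0, "az": 0.01, "gripper": 1}, {"dx": 0, "dy": 0, "dz": 0.12, "ax": 0, "ay": 0, "az": 0, "gripper": 1}, {"dx": 0, "dy": 0, "dz": 0.06, "ax": 0, "ay": 0, "az": 0, "gripper": 1}, {"dx": 0, "dy": 0, "dz": 0, "ax": 0, "ay": 0, "az": 0, "gripper": 1}, {"dx": 0, "dy": 0, "dz": 0, "ax": 0, "ay": 0, "az": 0, "gripper": 1}, {"dx": 0, "dy": 0, "dz": 0, "ax": 0, "ay": 0, "az": 0, "gripper": 1}])

```text
clock: 28.25
eef_pos: [480.3, -48.2, 101.2]
eef_rot: [3.141, 0.0, 1.467]
wrist_force: [0.5, 0.3, -3.7]
finger_gap: 13.7
finger_force: 58.0
```

Run:
```python
from lidfit import *
s=manip.read_state();z=s["eef_pos"][2]-20.3
togo([480.2,-48.2,65+15+20.3+11],1.467)
p=[*s["eef_pos"][:2],s["eef_rot"][2]-np.pi/2]
c=cams.camera("wrist")
print("lid z",round(z,1),"qd",np.abs(s["qd"]).max(),"wrist fit",*[np.round(x,3) for x in refine(c,[[63,78,z+5],[63,-78,z+5],[-63,-78,z+5],[-63,78,z+5]],p,w=6)])
```

```text
clk 28.25 tcp [480.3 -48.2 101.2] [3.141 0.    1.467] gap 13.7 F [ 0.5  0.3 -3.7]
shift/40 [-0.    -0.002  0.024] turn/10 [0.001 0.    0.002] (full turn, shift in current axes)
lid z 80.9 qd 0.0017635163321097227 wrist fit [ 4.79479e+02 -4.76520e+01 -1.01000e-01] 0.466 112
```

```bash
python3 -c "
from cell import job
print(job.sign_off())"
```

```text
the job is handed in; nothing more can be done
None
```

Job handed in at 28 s: all four lumps were counted in the tub, the empty tray was set down on the counter, and the lid is held level about 16 mm above the rim, lined up to roughly 1 mm; the caddy, bottles, bowl and cup were not looked at again at the end.

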